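# Turn the top pot of the nested pile right way up on the cork mat

### The arm

A 6-joint arm with a two-finger parallel gripper is mounted at the origin on the work surface. World frame = base frame: x ahead of the robot, y to its left, z up, the work surface at z = 0. Lengths are in m, angles in rad, forces in N, time in s.
With the tool pointing down it reaches from about 0.425 to 0.95 m from the base axis. Payload 3.5 kg.
Tool frame: the origin (TCP) lies between the finger pads; the fingertips stand 19 mm ahead of it and the grasp point (between the pads) is the TCP; z points along the fingers, y is the line along which they close (so a half turn about z gives the same grasp; the last joint's range is limited). The gripper opens to 85 mm and grips with 20 to 120 N. Pads are 22 mm wide; open, the fingers measure 114 mm over their backs; the gripper's body (76 mm by 85 mm) begins 54 mm behind the grasp point. The pads swing forward as they close: fully open they stand 13 mm farther back than shut.
Start: joints at [-1.401, 0.286, 1.577, -0, 1.279, -0.15], TCP at [0.212, -0.641, 0.25] pointing down, gripper open.
Joint ranges: [-2.77, 2.77], [-0.9, 2.22], [0.21, 2.48], [-1.53, 4.67], [0.24, 2.81], [-2.84, 2.84]. Speed limits (rad/s): [2.79, 2.79, 3.14, 3.14, 3.14, 3.14].

### API

Orientations are given as a unit quaternion [x, y, z, w].
In Python, from plant import monitor, eyes, ctrl gives the robot as it stands.
- The arm moves only by the shell command python3 -m handwheel 'ROWS' [FORCE]. ROWS is JSON, a list of rows, each a list of 7 numbers: the shift along the tool's x, y, z in units of 40 cm (1.0 is 40 cm), then the turn, a rotation vector about the tool's x, y, z in units of pi rad (1.0 is pi rad), then the opening, from -1 (shut) to 1 (fully open). A call has 1 to 12 rows; each row is the pose to reach, as a shift and turn from the pose commanded when the call began, along the tool's axes at that moment, turning the shorter way round; what a row does not reach only later rows make up. A row lasts 1/8 s, in which the tool goes at most 62.5 mm and 10.7 degrees, less where a joint would pass 70% of its speed; a pose out of reach is approached as far as the arm can. A call with a number of a shift or a turn outside -1 to 1 is refused whole. A call with a gripper value outside its range is refused whole. The fingers move at their own pace and stop on an object; FORCE is the grip in N (left out, the last holds). Time passes only in rows, so rows that repeat a pose let the fingers close. It gives the time, the measured TCP pose, the force, the opening and the grip force at its end, in the units of the state.
- monitor.get_state(): the state, without advancing time (a new reading comes with each control period).
- eyes.read_camera(name): name is "scene" or "top"; returns the picture (384x512x3 uint8, red, green, blue); there is no depth.
- eyes.camera_params(name): a dict with "K" (3x3 intrinsics, pixels), "k1" (the pictures are not rectified: a ray, as slopes to the right and down, at radius r is drawn at 1 + k1 r^2 times it, then the intrinsics apply), "R" (3x3) and "t" (3): a world point X has camera coordinates R X + t. Camera axes: x right, y down, z forward; pixel columns grow to the right and rows downward; lengths in m; the calibration is good to about 2 mm. A picture is of the moment at which its call begins. camera_params takes no time and is no camera call.
- ctrl.sign_off(): hands the job in; it is judged then, once.
The state is a dict: "time": time; "qpos": joint angles; "dq": joint speeds; "joint_efforts": joint torques, N m; "eef_pos": TCP position; "tcp_rot": TCP orientation; "contact_force": force on the tool from outside, world axes, zero at the start; "wrist_torque": the same for the moment, N m; "opening": opening from 0.0 (shut) to 1.0 (fully open); "finger_force": force on a finger pad.
Only numpy, scipy, OpenCV 4.12 (cv2) and the standard library are available. Lean on these libraries where they do the work, as an engineer would, in place of code of your own. Each camera call takes 0.05 s, during which the arm holds its last target. There are 200 camera calls.

### The job

The washed square pots are nested upside down in a pile on the grey draining board. Lift the top one off, lay it on its side on the worktop (or on the mat) and let go so that you can take it again the other way, then stand it right way up, mouth upwards, wholly on the round cork mat and let go of it. Do not drop it, and leave the other two pots nested where they are and the plate, bottle and jar undisturbed.

Things in the scene. Friction and masses are not known exactly. Their poses are not given: they have to be found in the camera images.
- pot_top: Top pot, to be turned over: white stepped square pot, grey rim, 72 mm tall. Wide part 56 mm square outside (50 inside), parallel sides, 48 mm long from the mouth; then a closed 42 mm square foot, 24 mm long. Origin: centre of the mouth. z runs out through the foot: up at the start (upside down), down once right way up. x, y: normals of the sides. 0.12 kg, balance point at z = 38 mm.
- pot_mid: Middle pot of the pile, same shape, size and axes as the top one, also upside down, its rim 54 mm above the worktop; it stays. The pot above has its wide part slipped 24 mm over this one's foot, with 4 mm of play each side, and its rim (102 mm above the worktop) rests on this one's shoulder.
- pot_low: The bottom pot of the pile, same again, rim on the draining board 6 mm above the worktop; it stays.
- drain_board: Grey plastic draining board, 140 x 140 x 6 mm, fixed, under the pile. Origin: centre of its underside, on the worktop.
- cork_mat: Round cork mat, 170 mm across, 5 mm thick, fixed flat on the worktop. Origin: centre of its underside; its top is 5 mm higher.
- mosaic_plate: Bystander: round white china plate with bits of broken china on it, 200 mm across, 18 mm high, loose. Origin: centre of its underside.
- drink_bottle: Bystander: black drinking bottle, 72 mm across, 210 mm tall, standing, loose. Origin: centre of its underside.
- glue_jar: Bystander: clear glue jar with a white lid, 70 mm across, 85 mm tall, standing, loose. Origin: centre of its underside.
Mind the look-alikes: they are no part of the job. Leave any purple look-alike of the pot_mid alone.

How it is judged:
On the way, in this order (a step that is already met when the one before it is completed fails the run):
1. the top pot has been lifted clear of the pot it was nested on, which stays put (distance between pot_top and pot_mid above 0.075 m and distance of pot_mid from where it was at the start of the episode below 0.02 m), for 0.1 s.
2. it lies on its side on the worktop or the mat, at rest and let go (angle between pot_top's own z axis and vertical between 1.35 and 1.8 rad and height (world z) of pot_top below 0.05 m and contact force between pot_top and the fingers below 0.05 N and linear speed of pot_top below 0.02 m/s), for 0.2 s.
At the end, for the whole second after the job is handed in: The pot stands on its foot on the cork mat, mouth up within 0.1 rad, rim 73 to 81 mm above the worktop, centre within 62 mm of the mat's, at rest; the other two pots are upright within 0.06 rad and within 25 mm of their start (angle between pot_top's own z axis and vertical above 3.04 rad and horizontal distance between pot_top and cork_mat below 0.062 m and height (world z) of pot_top between 0.073 and 0.081 m and linear speed of pot_top below 0.02 m/s and distance of each of pot_mid, pot_low from where it was at the start of the episode below 0.025 m and angle between each of pot_mid, pot_low's own z axis and vertical below 0.06 rad); the robot touches nothing.
It fails at once if the pot is dropped, thrown or knocked over: faster than 0.6 m/s while not in the fingers (linear speed of pot_top above 0.6 m/s and contact force between pot_top and the fingers below 0.05 N).
It fails at once if the plate, bottle or jar is shifted by more than 30 mm (distance of any of mosaic_plate, drink_bottle, glue_jar from where it was at the start of the episode above 0.03 m).
It fails at once if the bottle or jar is tipped over (angle between any of drink_bottle, glue_jar's own z axis and vertical above 0.5 rad).
It also fails if it takes over 54 s, if anything falls off the work surface, if the arm or the gripper's body presses on something with over 40 N, if the wrist force passes 120 N, or if a joint passes its speed limit or range.

## Working session

There is one attempt and no reset: what is moved stays moved. The work goes in short steps, Python scripts to look and compute and a shell command to move; the robot and the scene stay as the last step left them, time stands still between calls to the robot, and variables do not carry over. Pictures are saved under pics/ and viewed, at most 13 in all, crops included, and the job is handed in when it is done.

```bash
mkdir -p pics; ls
python3 - <<'E'
from plant import monitor, eyes, ctrl
import cv2
s=monitor.get_state();print(s)
for n in("scene","top"):
    cv2.imwrite(f"pics/{n}0.png",eyes.read_camera(n)[:,:,::-1]);print(eyes.camera_params(n))
E
```

```text
pics
{'time': 0.0, 'qpos': array([-1.40101112e+00,  2.87169158e-01,  1.57820763e+00, -3.08953262e-05,
        1.27859418e+00, -1.50033098e-01]), 'dq': array([ 2.05140017e-05, -3.68788449e-04, -1.45745360e-03, -9.60250220e-04,
       -8.77915894e-04,  3.18768110e-04]), 'joint_efforts': array([ 2.91317629e-04, -4.05983162e+01, -2.92624372e+01, -1.43152988e-04,
        5.88412397e-03,  2.17696368e-05]), 'eef_pos': array([ 0.21210953, -0.64014931,  0.24892821]), 'tcp_rot': array([ 9.87240344e-01,  1.59232815e-01, -2.65308264e-05, -1.18895281e-03]), 'contact_force': array([ 1.48722707, -0.01685981, -0.16928106]), 'wrist_torque': array([-0.00464185, -0.06012579,  0.00587234]), 'finger_force': 0.0, 'opening': 0.998872555186024}
{'K': array([[419.20686641,   0.        , 262.02958113],
       [  0.        , 419.20686641, 192.39970865],
       [  0.        ,   0.        ,   1.        ]]), 'k1': 0.044186563856926334, 'R': array([[-0.87917255,  0.47629759,  0.01400843],
       [ 0.29395815,  0.56527045, -0.77075153],
       [-0.37502564, -0.6735057 , -0.63698182]]), 't': array([ 0.48615376, -0.09053219,  1.65870585])}
{'K': array([[371.5581275 ,   0.        , 250.36532563],
       [  0.        , 371.5581275 , 189.02615582],
       [  0.        ,   0.        ,   1.        ]]), 'k1': -0.003290226813904628, 'R': array([[ 0.02237875, -0.99953015, -0.02094431],
       [-0.99147631, -0.01949912, -0.12881967],
       [ 0.12835075,  0.02364861, -0.99144684]]), 't': array([0.00947568, 0.57494122, 1.31366114])}
```

View pics/scene0.png

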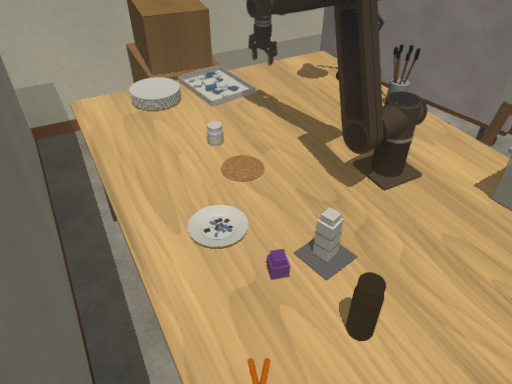

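View pics/top0.png

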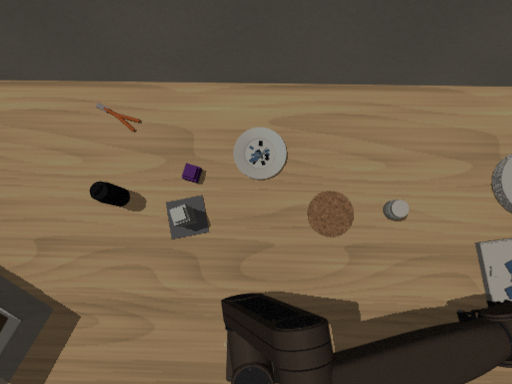

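Scene: the pile stands at (328,235) and the cork mat at (243,168). A small purple look-alike is at (278,264). Top view: the pile is at (180,215), the mat at (330,214), the purple one at (192,173), the plate at (260,153), the bottle at (110,194) and the jar at (397,210).
Candidates are the white stack on the grey board (scene 328,235) and the purple pot standing alone (278,264). The white stack fits, since the top pot is white and nested on the board. I'll confirm it in a crop.

```bash
cat > h.py <<'E'
import numpy as np, cv2
from plant import monitor, eyes, ctrl
from scipy.spatial.transform import Rotation as Ro
def ray(n,uv):
    p=eyes.camera_params(n);uv=np.array(uv,float).reshape(-1,1,2)
    k=np.array([p['k1'],0,0,0,0.])
    d=cv2.undistortPoints(uv,p['K'],k)[:,0]
    d=np.c_[d,np.ones(len(d))]@p['R']
    return -p['R'].T@p['t'],d
def plane(n,uv,z):
    c,d=ray(n,uv);return c+d*((z-c[2])/d[:,2])[:,None]
def tri(a,b):
    c1,d1=ray("scene",a);c2,d2=ray("top",b);d1=d1[0];d2=d2[0]
    s=np.linalg.lstsq(np.c_[d1,-d2],c2-c1,rcond=None)[0]
    A=c1+s[0]*d1;B=c2+s[1]*d2;return (A+B)/2,np.linalg.norm(A-B)
def proj(n,X):
    p=eyes.camera_params(n);k=np.array([p['k1'],0,0,0,0.])
    return cv2.projectPoints(np.array(X,float).reshape(-1,1,3),cv2.Rodrigues(p['R'])[0],p['t'],p['K'],k)[0][:,0]
E
python3 - <<'E'
from h import *
t=cv2.imread("pics/top0.png");s=cv2.imread("pics/scene0.png")
a=cv2.resize(t[190:245,155:220],None,fx=6,fy=6,interpolation=2);b=cv2.resize(s[200:285,260:365],None,fx=4,fy=4,interpolation=2)
o=np.zeros((340,390+420,3),np.uint8);o[:330,:390]=a;o[:340,390:]=b;cv2.imwrite("pics/crop.png",o[:,:800])
# mat
for n,I in(("top",t),("scene",s)):
    hsv=cv2.cvtColor(I,cv2.COLOR_BGR2HSV)
    c=(330,214) if n=="top" else (243,168)
    print(n,"mat px",hsv[c[1],c[0]],"wood",hsv[c[1]+35,c[0]])
    m=((hsv[:,:,1]>120)&(hsv[:,:,2]<175)).astype(np.uint8)
    m=cv2.morphologyEx(m,cv2.MORPH_OPEN,np.ones((5,5)));_,l,st,ce=cv2.connectedComponentsWithStats(m)
    i=l[c[1],c[0]];print(st[i])
    ct=max(cv2.findContours((l==i).astype(np.uint8),0,1)[0],key=len)[:,0]
    P=plane(n,ct,.005);(x,y),r=cv2.minEnclosingCircle(P[:,:2].astype(np.float32));print("mat",x,y,r,P[:,:2].min(0),P[:,:2].max(0))
    # grey top / board
    c=(180,215) if n=="top" else (328,235)
    w=((hsv[:,:,1]<60)).astype(np.uint8)
    wb=w&((hsv[:,:,2]>215).astype(np.uint8))
    for nm,mm in(("lowSat",w),("white",wb)):
        _,l,st,ce=cv2.connectedComponentsWithStats(mm)
        for i in range(1,len(st)):
            x,y,ww,hh,ar=st[i]
            if abs(ce[i][0]-c[0])<40 and abs(ce[i][1]-c[1])<40 and ar>20:
                print(nm,st[i],ce[i])
    g=cv2.cvtColor(I,cv2.COLOR_BGR2GRAY)
    if n=="top": print(g[200:234,165:210:1][::2,::2])
E
```

```text
top mat px [ 14 126 103] wood [ 17 103 139]
[ 308  192   45   44 1594]
mat 0.49365654587745667 -0.27301448583602905 0.08365453034639359 [ 0.41497727 -0.35314977] [ 0.57393066 -0.19177001]
lowSat [ 166  196   43   43 1391] [186.78648454 216.86915888]
[[124 125 123 105 105 103  80  73  72  72  71  70  71  72  72  72  71  73
   70  64 119 122 121]
 [119  79  75  69  72  72  70  70  71  70  72  72  71  71  71  71  70  71
   70  72 122 122 121]
 [120  71  72  72  71  72  70  73  74 104  63  65  72  70  71  71  72  71
   73  71 123 121 124]
 [121  73  72  71  71  69  94 100 144 127 120  52  60  67  70  72  71  70
   69  67 122 125 123]
 [122  72  70  94 116 144 146 143 145  48  76  46  44  43  61  59  72  71
   73  72  97 119 120]
 [122  79 102 146 144 144 145 146 145 114  79  49  41  44  44  36  39  56
   59  71  60 121 119]
 [125  91  83 145 145 145 146 145 144 137  63  70  46  46  44  35  36  36
   36  36  49 115 119]
 [126  83  74 145 146 145 144 145 145 146  47  76  45  45  41  34  36  37
   36  36  41 119 119]
 [123 120  72 123 145 145 145 143 144 145 108  78  44  42  46  41  36  37

[... 344 characters left out ...]
 54  49  46  49  48  43  39  40  38  36  37
   38  36  34  41  62]
 [127 126  83  71  69  69  57  58  57  42  40  35  37  34  37  38  40  37
   36  38  38  39  73]
 [124 122 119  71  72  72  72  72  71  72  70  38  36  36  36  37  36  36
   37  57  57  72 123]
 [116 118 116  71  70  72  72  72  71  71  72  71  71  70  56  36  39  60
   71  73  69  69 117]
 [121 120 117  71  72  71  71  73  70  71  71  72  70  70  72  72  71  70
   73  70  61 100  96]]
scene mat px [ 16 141 155] wood [ 18 119 201]
[222 155  42  27 904]
mat 0.495901882648468 -0.26408490538597107 0.08881004899740219 [ 0.41447736 -0.35128289] [ 0.58312812 -0.17639681]
lowSat [ 294  208   63   72 2149] [326.43834342 246.1777571 ]
```

View pics/crop.png

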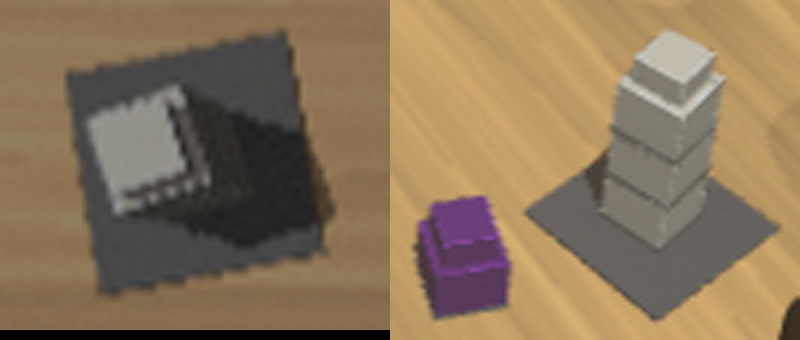

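The crop confirms it: the white stack of three stepped pots is on the grey board and the purple pot stands alone. The target is the top one of the white stack. Next I'll measure its foot face, z = 0.174.

Run:
```python
from h import *
t=cv2.imread("pics/top0.png");s=cv2.imread("pics/scene0.png")
hs=cv2.cvtColor(s,cv2.COLOR_BGR2HSV)
print(hs[205:235:2,316:346:3,2])
g=cv2.cvtColor(t,cv2.COLOR_BGR2GRAY)
m=(g>128).astype(np.uint8);m[:,:166]=0;m[:,195:]=0;m[:200]=0;m[232:]=0
m=cv2.morphologyEx(m,cv2.MORPH_OPEN,np.ones((3,3)))
_,l,st,ce=cv2.connectedComponentsWithStats(m);i=1+np.argmax(st[1:,4]);print(st[i],ce[i])
ct=cv2.findContours((l==i).astype(np.uint8),0,1)[0][0][:,0]
P=plane("top",ct,.174)[:,:2].astype(np.float32);print("foot rect",cv2.minAreaRect(P),"centroid",plane("top",ce[i],.174))
# board corners
w=((cv2.cvtColor(t,cv2.COLOR_BGR2HSV)[:,:,1]<60)).astype(np.uint8)
_,l,st,ce=cv2.connectedComponentsWithStats(w);i=l[228,176]
ct=max(cv2.findContours((l==i).astype(np.uint8),0,1)[0],key=len)[:,0]
r=cv2.minAreaRect(plane("top",ct,.006)[:,:2].astype(np.float32));print("board",r)
h=cv2.cvtColor(s,cv2.COLOR_BGR2GRAY)
for thr in(175,185,190,195,200):
    m=(h>thr).astype(np.uint8);m[:,:312]=0;m[:,350:]=0;m[:200]=0;m[240:]=0
    _,l,st,ce=cv2.connectedComponentsWithStats(m);
    for i in range(1,len(st)):
        if st[i][4]>40:
            ct=cv2.findContours((l==i).astype(np.uint8),0,1)[0][0][:,0]
            print(thr,st[i],ce[i],plane("scene",ce[i],.174),cv2.minAreaRect(plane("scene",ct,.174)[:,:2].astype(np.float32)),tri(ce[i],(179,215)))
```

```text
[[179 174 181 182 173 179 180 170 175 174]
 [178 182 174 186 184 176 183 181 171 176]
 [181 179 179 167 193 193 184 185 180 175]
 [186 178 182 195 192 192 193 194 184 176]
 [185 184 194 193 194 192 193 193 197 187]
 [181 188 142 189 194 194 193 196 145 190]
 [188 171 129 130 195 194 193 167 153 188]
 [204 183 127 129 130 196 186 128 173 191]
 [177 192 163 127 128 129 134 142 195 158]
 [174 128 197 179 128 129 129 195 122 177]
 [156 129 128 172 179 129 174 185 128 189]
 [144 128 128 129 144 195 196 129 128 189]
 [137 128 128 128 128 127 123 129 130 186]
 [120 128 127 128 127 125 128 129 124 187]
 [108 116 127 127 127 131 129 126 128 187]]
[170 207  15  14 159] [177.11320755 213.45283019]
foot rect ((0.4722042381763458, 0.2546059787273407), (0.04044054076075554, 0.0414610356092453), 19.736780166625977) centroid [[0.47217366 0.25466266 0.174     ]]
board ((0.4706239104270935, 0.25523585081100464), (0.1379546821117401, 0.1382511407136917), 12.043497085571289)
175 [322 208  19  13 137] [330.89051095 213.55474453] [[0.4724455  0.25841342 0.174     ]] ((0.4723599851131439, 0.2572903633117676), (0.040246475487947464, 0.039467498660087585), 22.562381744384766) (array([0.46694972, 0.25072308, 0.16550181]), np.float64(0.0020268043341759977))
175 [318 219  23  10  50] [329.7  223.98] [[0.50056645 0.29194335 0.174     ]] ((0.5020307302474976, 0.29052573442459106), (0.03162074461579323, 0.06111591309309006), 54.45838928222656) (array([0.46971177, 0.25748951, 0.13088352]), np.float64(0.00015643834589165327))
185 [322 208  19  12 127] [330.85826772 213.55905512] [[0.47253785 0.25838582 0.174     ]] ((0.47318124771118164, 0.2576459050178528), (0.038281653076410294, 0.03946046158671379), 22.49355125427246) (array([0.46698674, 0.25069978, 0.16547857]), np.float64(0.001935983512395082))
```

The foot face is a 41 mm square (42 expected) centred near (0.472, 0.256), yaw about 21°. The mat is at about (0.495, -0.271). My plan is to grip the wide part with the tool tilted 30° outward and pitch 90° about the closing axis, so the pot lies on the mat. Then I do the same again to stand it up.

```bash
cat >> h.py <<'E'
def T(th,t):
    th,t=np.radians([th,t]);o=np.array([np.cos(th),np.sin(th),0]);u=np.array([0,0,1.])
    return np.c_[np.cos(t)*o+np.sin(t)*u,np.cross(-u,o),np.sin(t)*o-np.cos(t)*u]
def row(p,R,base=None):
    if base is None:
        s=monitor.get_state();base=(s['eef_pos'],Ro.from_quat(s['tcp_rot']).as_matrix())
    B=base[1]
    return np.round(np.r_[B.T@(np.array(p)-base[0])/.4,Ro.from_matrix(B.T@R).as_rotvec()/np.pi],4).tolist()
E
python3 - <<'E'
from h import *
print("plate,jar,bottle",plane("top",[(260,153),(397,210)],.01)[:,:2],plane("top",[(125,197)],0)[:,:2])
s=monitor.get_state();B=(np.array([.212,-.641,.25]),Ro.from_quat(s['tcp_rot']).as_matrix())
R=T(21,30);G=np.array([.472,.256,.138])
print(row([.53,-.2,.28],T(21,0),B));print(row(G-.12*R[:,2],R,B)); print(G-.12*R[:,2])
E
```

```text
plate,jar,bottle [[ 0.71525398 -0.01091416]
 [ 0.51141082 -0.51542701]] [[0.53999978 0.49251891]]
[1.1013, -0.7968, -0.0729, -0.0007, -0.0001, -0.0149]
[1.1722, -1.9174, 0.0248, 0.0032, 0.1665, -0.0147]
[0.41598517 0.23449792 0.24192305]
```

```bash
python3 -m handwheel '[[0.99,-0.75,-0.07,0,0,-0.015,1],[0.99,-0.75,-0.07,0,0,-0.015,1],[0.99,-0.75,-0.07,0,0,-0.015,1],[0.99,-0.75,-0.07,0,0,-0.015,1],[0.99,-0.75,-0.07,0,0,-0.015,1],[0.99,-0.75,-0.07,0,0,-0.015,1],[0.99,-0.75,-0.07,0,0,-0.015,1],[0.99,-0.75,-0.07,0,0,-0.015,1],[0.99,-0.75,-0.07,0,0,-0.015,1],[0.99,-0.75,-0.07,0,0,-0.015,1]]' 60
python3 - <<'E'
from h import *
R=T(21,30);G=np.array([.472,.256,.138])
print(row([.5,.1,.28],T(21,15)));print(row(G-.12*R[:,2],R))
E
```

```text
time: 1.35
eef_pos: [0.4936, -0.2314, 0.2778]
tcp_rot: [0.983, 0.183, -0.0, -0.0]
contact_force: [-1.2, -0.2, -0.0]
opening: 0.996
finger_force: 0.0
[0.3128, -0.7673, -0.0054, -0.0002, 0.0836, 0.0004]
[0.2377, -1.1566, 0.09, -0.0002, 0.167, 0.0003]
```

```bash
python3 -m handwheel '[[0.3,-0.97,0,0,0.167,0,1],[0.3,-0.97,0,0,0.167,0,1],[0.3,-0.97,0,0,0.167,0,1],[0.3,-0.97,0,0,0.167,0,1],[0.3,-0.97,0,0,0.167,0,1],[0.3,-0.97,0,0,0.167,0,1],[0.3,-0.97,0,0,0.167,0,1],[0.3,-0.97,0,0,0.167,0,1],[0.3,-0.97,0,0,0.167,0,1]]'
python3 - <<'E'
from h import *
s=monitor.get_state();print(s['qpos'])
R=T(21,30);G=np.array([.472,.256,.138])
print(row(G-.12*R[:,2],R),np.round(Ro.from_quat(s['tcp_rot']).as_matrix()-R,3))
E
```

```text
time: 2.48
eef_pos: [0.4669, 0.1724, 0.278]
tcp_rot: [0.95, 0.175, 0.255, -0.047]
contact_force: [-0.6, 0.5, -0.0]
opening: 1.0
finger_force: 0.0
[ 0.08345856 -0.41502212  2.24804492  0.19247065  0.81107404  1.19179607]
[-0.1001, -0.1906, 0.0462, 0.0003, -0.0001, -0.0004] [[ 0.    -0.001  0.001]
 [-0.001 -0.001 -0.001]
 [ 0.     0.     0.   ]]
```

```bash
python3 -m handwheel '[[-0.1,-0.19,0.046,0,0,0,1],[-0.1,-0.19,0.046,0,0,0,1],[-0.1,-0.19,0.046,0,0,0,1],[-0.1,-0.19,0.046,0,0,0,1]]'
python3 - <<'E'
from h import *
s=monitor.get_state();print(s['qpos'])
R=T(21,30);G=np.array([.472,.256,.138])
print(row(G-.12*R[:,2],R));print(row(G,R))
cv2.imwrite("pics/s1.png",np.hstack([cv2.resize(eyes.read_camera("scene")[120:300,230:430,::-1],None,fx=2,fy=2),cv2.resize(eyes.read_camera("top")[150:270,110:290,::-1],None,fx=2.2,fy=3)]))
E
```

```text
time: 2.98
eef_pos: [0.4169, 0.2344, 0.2432]
tcp_rot: [0.95, 0.175, 0.256, -0.047]
contact_force: [0.4, -0.1, 1.0]
opening: 1.002
finger_force: 0.0
[ 0.27841249 -0.43563292  2.32627788  0.06444019  0.72755128  1.4477692 ]
[-0.0033, -0.0011, 0.0017, 0.0004, -0.0008, -0.0004]
[-0.0041, -0.0015, 0.3017, 0.0004, -0.0008, -0.0004]
```

View pics/s1.png

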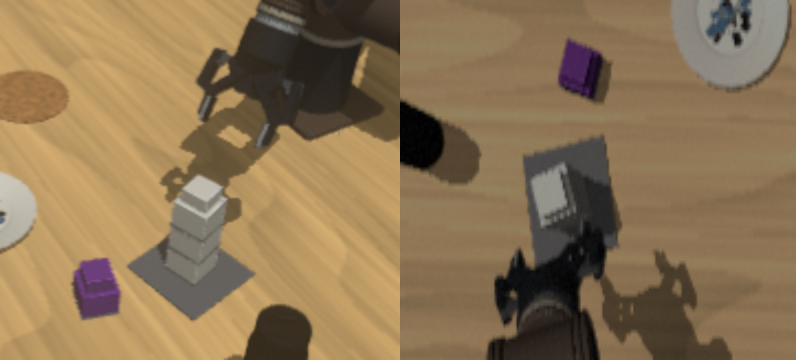

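The gripper is in front of the pile, with its fingers opening to either side of it. In the top crop the pile is at (550,195). I'll advance.

```bash
python3 -m handwheel '[[0,0,0.08,0,0,0,1],[0,0,0.16,0,0,0,1],[0,0,0.24,0,0,0,1],[-0.003,0,0.3,0,0,0,1],[-0.003,0,0.3,0,0,0,1],[-0.003,0,0.3,0,0,0,1]]'
python3 - <<'E'
from h import *
s=monitor.get_state();print(s['qpos'],s['wrist_torque'])
cv2.imwrite("pics/s2.png",np.hstack([cv2.resize(eyes.read_camera("scene")[170:290,270:400,::-1],None,fx=3,fy=3),cv2.resize(eyes.read_camera("top")[170:270,130:260,::-1],None,fx=3,fy=3.6)]))
E
```

```text
time: 3.82
eef_pos: [0.4716, 0.2564, 0.139]
tcp_rot: [0.949, 0.176, 0.256, -0.047]
contact_force: [-0.5, 0.2, -0.6]
opening: 0.999
finger_force: 0.0
[ 0.29293718 -0.11095857  2.28640503  0.08538699  0.44262066  1.43028695] [-0.10348827  0.26754828 -0.03104061]
```

View pics/s2.png

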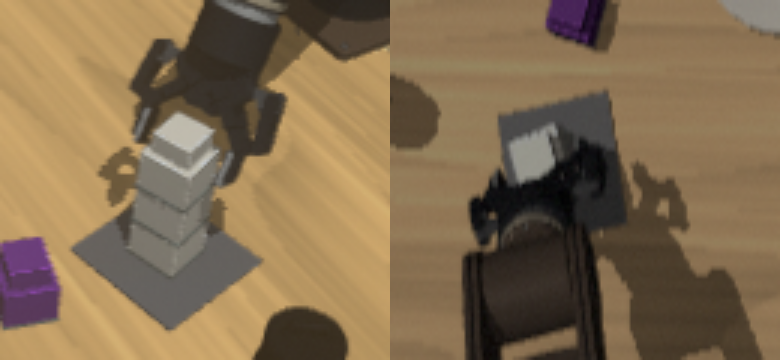

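The fingers straddle the top pot with no contact. I'll close, then lift straight up (tool direction 0.5, 0, -0.866).

```bash
python3 -m handwheel '[[0,0,0,0,0,0,-1],[0,0,0,0,0,0,-1],[0,0,0,0,0,0,-1],[0,0,0,0,0,0,-1],[0,0,0,0,0,0,-1],[0,0,0,0,0,0,-1],[0,0,0,0,0,0,-1],[0,0,0,0,0,0,-1]]' 40
python3 -m handwheel '[[0.02,0,-0.035,0,0,0,-1],[0.04,0,-0.069,0,0,0,-1],[0.06,0,-0.104,0,0,0,-1],[0.09,0,-0.156,0,0,0,-1],[0.125,0,-0.2165,0,0,0,-1],[0.15,0,-0.26,0,0,0,-1],[0.15,0,-0.26,0,0,0,-1],[0.15,0,-0.26,0,0,0,-1]]'
python3 - <<'E'
from h import *
s=monitor.get_state();print(s['qpos'],s['wrist_torque'])
cv2.imwrite("pics/s3.png",np.hstack([cv2.resize(eyes.read_camera("scene")[130:290,260:400,::-1],None,fx=2.5,fy=2.5),cv2.resize(eyes.read_camera("top")[160:260,130:260,::-1],None,fx=3,fy=4)]))
E
```

```text
time: 4.92
eef_pos: [0.4715, 0.2571, 0.139]
tcp_rot: [0.949, 0.176, 0.256, -0.048]
contact_force: [-1.9, -0.9, 6.2]
opening: 0.648
finger_force: 43.9
time: 5.92
eef_pos: [0.47, 0.2565, 0.2568]
tcp_rot: [0.95, 0.176, 0.254, -0.047]
contact_force: [-0.5, 0.5, -1.7]
opening: 0.648
finger_force: 43.1
[ 0.2939796  -0.28309908  2.19187856  0.0558299   0.7120906   1.46528363] [-0.13650386  0.33589174  0.06906149]
```

View pics/s3.png

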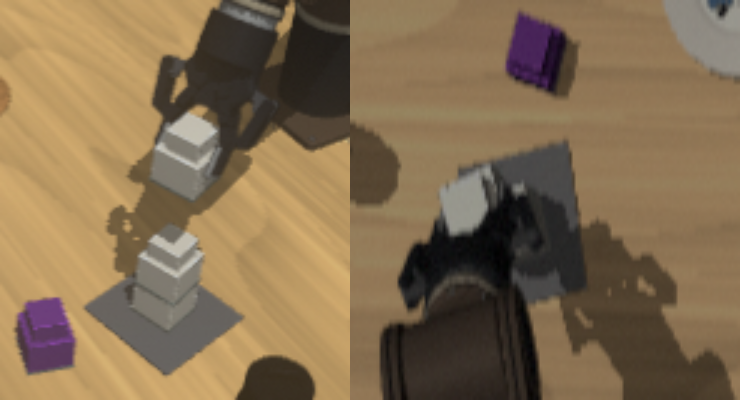

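The pot is lifted cleanly and both lower pots are still nested. Next is the swing towards the mat, pitching as it goes.

Run:
```python
from h import *
a=(np.array([.54,.0,.29]),T(-5,0))
s=monitor.get_state();B=(s['eef_pos'],Ro.from_quat(s['tcp_rot']).as_matrix())
print(row(*a,B)); print(row([.495,-.271,.2],T(-29,-45),a)); print(row([.495,-.271,.2],T(-29,-60),a))
```

```text
[-0.0153, 0.6613, -0.1065, -0.0378, -0.1631, 0.1412]
[-0.053, 0.6847, 0.225, 0.0523, -0.2463, 0.1264]
[-0.053, 0.6847, 0.225, 0.0698, -0.3283, 0.1209]
```

```bash
python3 -m handwheel '[[0.04,0.1,-0.08,0,0,0,-1],[-0.015,0.66,-0.106,-0.038,-0.163,0.141,-1],[-0.015,0.66,-0.106,-0.038,-0.163,0.141,-1],[-0.015,0.66,-0.106,-0.038,-0.163,0.141,-1],[-0.015,0.66,-0.106,-0.038,-0.163,0.141,-1],[-0.015,0.66,-0.106,-0.038,-0.163,0.141,-1],[-0.015,0.66,-0.106,-0.038,-0.163,0.141,-1],[-0.015,0.66,-0.106,-0.038,-0.163,0.141,-1],[-0.015,0.66,-0.106,-0.038,-0.163,0.141,-1]]'
python3 - <<'E'
from h import *
s=monitor.get_state();print(s['qpos'])
print(row([.495,-.271,.2],T(-29,-60)))
E
```

```text
time: 7.15
eef_pos: [0.5403, 0.0018, 0.2918]
tcp_rot: [0.999, -0.043, 0.002, -0.0]
contact_force: [0.9, -0.3, -1.4]
opening: 0.653
finger_force: 43.4
[-1.84894017e-01 -4.53045270e-02  1.86452333e+00  8.96011788e-04
  1.31840589e+00  1.47078010e+00]
[-0.0557, 0.6893, 0.229, 0.0698, -0.3294, 0.1217]
```

```bash
python3 -m handwheel '[[-0.055,0.69,0.22,0.07,-0.329,0.122,-1],[-0.055,0.69,0.22,0.07,-0.329,0.122,-1],[-0.055,0.69,0.22,0.07,-0.329,0.122,-1],[-0.055,0.69,0.22,0.07,-0.329,0.122,-1],[-0.055,0.69,0.22,0.07,-0.329,0.122,-1],[-0.055,0.69,0.22,0.07,-0.329,0.122,-1],[-0.055,0.69,0.22,0.07,-0.329,0.122,-1],[-0.055,0.69,0.22,0.07,-0.329,0.122,-1],[-0.055,0.69,0.22,0.07,-0.329,0.122,-1]]'
python3 - <<'E'
from h import *
s=monitor.get_state();print(s['qpos'])
print(row([.495,-.271,.2],T(-29,-60)),row([.495,-.271,.038],T(-29,-60)))
cv2.imwrite("pics/s4.png",np.hstack([cv2.resize(eyes.read_camera("scene")[50:230,140:340,::-1],None,fx=2,fy=2),cv2.resize(eyes.read_camera("top")[140:290,270:430,::-1],None,fx=2.4,fy=2.4)]))
E
```

```text
time: 8.28
eef_pos: [0.4958, -0.2716, 0.2056]
tcp_rot: [0.84, -0.218, -0.482, -0.125]
contact_force: [0.1, 1.0, -0.6]
opening: 0.647
finger_force: 43.5
[-0.63500606  0.61919842  1.4245122  -0.13070367  2.13171292  1.43603195]
[0.0109, -0.0002, 0.0093, -0.0002, -0.0019, -0.0001] [0.3604, -0.0003, 0.2138, -0.0002, -0.0019, -0.0001]
```

View pics/s4.png

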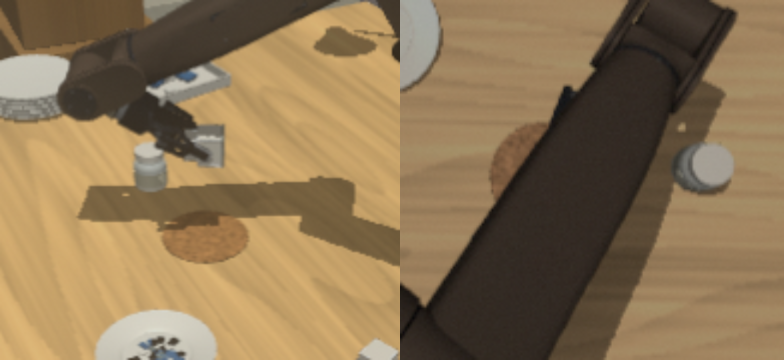

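The pot is now held with its axis horizontal (left crop 212,147) above the mat, and the jar is clear of the arm. I'll lower it.

```bash
python3 -m handwheel '[[0.06,0,0.035,0,0,0,-1],[0.13,0,0.075,0,0,0,-1],[0.2,0,0.115,0,0,0,-1],[0.27,0,0.155,0,-0.001,0,-1],[0.32,0,0.184,0,-0.002,0,-1],[0.345,0,0.2,0,-0.002,0,-1],[0.345,0,0.2,0,-0.002,0,-1],[0.345,0,0.2,0,-0.002,0,-1]]'
python3 - <<'E'
from h import *
s=monitor.get_state();print(s['qpos'])
print(row([.495,-.271,.035],T(-29,-60)))
cv2.imwrite("pics/s5.png",np.hstack([cv2.resize(eyes.read_camera("scene")[100:220,180:330,::-1],None,fx=4,fy=4)]))
E
```

```text
time: 9.38
eef_pos: [0.4957, -0.2726, 0.0453]
tcp_rot: [0.837, -0.218, -0.485, -0.126]
contact_force: [-0.1, 0.3, -1.5]
opening: 0.648
finger_force: 43.5
[-0.6365616   0.83496313  1.4202859  -0.11849534  1.93112016  1.46532721]
[0.0205, -0.0027, 0.0159, -0.0007, 0.0011, -0.0005]
```

View pics/s5.png

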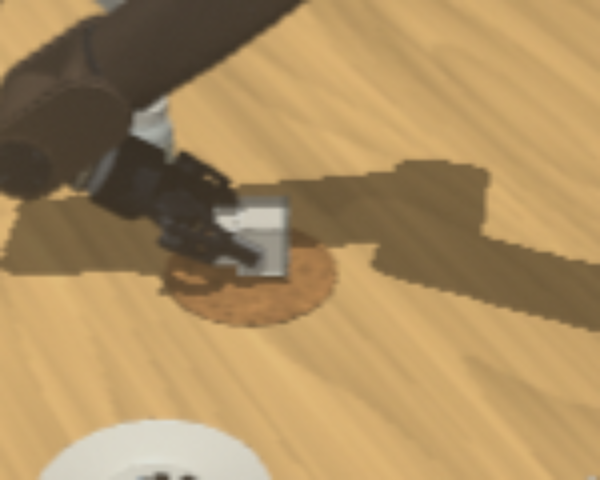

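The pot hovers about 12 mm over the mat, within its outline. I'll lower gently until contact.

```bash
python3 -m handwheel '[[0.008,0,0.005,0,0,0,-1],[0.017,0,0.01,0,0,0,-1],[0.017,0,0.01,0,0,0,-1]]'; python3 -m handwheel '[[0.0045,0,0.0025,0,0,0,-1],[0.0045,0,0.0025,0,0,0,-1]]';python3 -m handwheel '[[0.0045,0,0.0025,0,0,0,-1],[0.0045,0,0.0025,0,0,0,-1]]'
```

```text
time: 9.8
eef_pos: [0.4947, -0.2719, 0.0356]
tcp_rot: [0.837, -0.217, -0.487, -0.127]
contact_force: [-0.5, -0.4, -1.5]
opening: 0.653
finger_force: 43.5
time: 10.05
eef_pos: [0.495, -0.2722, 0.0342]
tcp_rot: [0.837, -0.218, -0.486, -0.127]
contact_force: [-0.4, -0.8, 0.2]
opening: 0.65
finger_force: 43.6
time: 10.3
eef_pos: [0.4951, -0.2722, 0.0342]
tcp_rot: [0.836, -0.218, -0.488, -0.127]
contact_force: [-1.9, 1.0, 6.0]
opening: 0.646
finger_force: 43.8
```

Contact at 6 N. I'll release and back out along the tool axis.

```bash
python3 -m handwheel '[[0,0,0,0,0,0,0.5],[0,0,0,0,0,0,0.7],[0,0,0,0,0,0,1],[0,0,0,0,0,0,1],[0,0,0,0,0,0,1],[0,0,0,0,0,0,1]]'; python3 -m handwheel '[[0,0,-0.06,0,0,0,1],[0,0,-0.12,0,0,0,1],[0,0,-0.2,0,0,0,1],[0,0,-0.3,0,0,0,1],[-0.1,0,-0.4,0,0,0,1],[-0.2,0,-0.45,0,0,0,1],[-0.3,0,-0.45,0,0,0,1],[-0.4,0,-0.45,0,0,0,1]]'
python3 - <<'E'
from h import *
a=(np.array([.53,-.2,.3]),T(-29,0))
print(monitor.get_state()['qpos'],row(*a)); 
R=T(-29,30);G=np.array([.495,-.271,.033]);print(row(G-.12*R[:,2],R,a))
E
```

```text
time: 11.05
eef_pos: [0.495, -0.2721, 0.0319]
tcp_rot: [0.837, -0.218, -0.486, -0.126]
contact_force: [0.3, 0.1, -0.2]
opening: 0.997
finger_force: 0.0
time: 12.05
eef_pos: [0.5619, -0.3095, 0.2612]
tcp_rot: [0.837, -0.218, -0.486, -0.126]
contact_force: [0.0, -0.2, 1.1]
opening: 1.0
finger_force: 0.0
[-0.62490846  0.73330947  1.14715436 -0.13599005  2.30596756  1.42150961] [-0.1848, -0.2002, 0.1284, -0.0005, 0.335, -0.0008]
[-0.1405, 0.1977, 0.4077, -0.0, 0.1667, 0.0]
```

```bash
python3 - <<'E'
from h import *
R=T(-29,30);G=np.array([.495,-.271,.033]);print(row(G-.2*R[:,2]+[0,0,.05],R))
E
python3 -m handwheel '[[-0.185,-0.15,0.128,0,0.335,0,1],[-0.185,-0.15,0.128,0,0.335,0,1],[-0.185,-0.15,0.128,0,0.335,0,1],[-0.185,-0.15,0.128,0,0.335,0,1],[-0.185,-0.15,0.128,0,0.335,0,1],[-0.185,-0.15,0.128,0,0.335,0,1],[-0.185,-0.15,0.128,0,0.335,0,1]]'
python3 - <<'E'
from h import *
R=T(-29,30);G=np.array([.495,-.271,.033]);print(row(G-.2*R[:,2]+[0,0,.05],R),G-.2*R[:,2]+[0,0,.05])
E
```

```text
[-0.2086, -0.0018, 0.3911, -0.0003, 0.5016, -0.0009]
time: 12.92
eef_pos: [0.5198, -0.217, 0.2998]
tcp_rot: [0.968, -0.252, -0.0, -0.0]
contact_force: [-0.3, -1.1, 0.0]
opening: 1.003
finger_force: 0.0
[-0.2384, 0.1486, 0.1091, 0.0002, 0.1667, -0.0008] [ 0.40753803 -0.22251904  0.25620508]
```

```bash
python3 -m handwheel '[[-0.2,0.148,0.11,0,0.167,-0.001,1],[-0.2,0.148,0.11,0,0.167,-0.001,1],[-0.2,0.148,0.11,0,0.167,-0.001,1],[-0.2,0.148,0.11,0,0.167,-0.001,1],[-0.2,0.148,0.11,0,0.167,-0.001,1]]'
python3 - <<'E'
from h import *
print(monitor.get_state()['qpos'])
I=eyes.read_camera("scene");J=eyes.read_camera("top");cv2.imwrite("pics/sc6.png",I[:,:,::-1]);cv2.imwrite("pics/tp6.png",J[:,:,::-1])
cv2.imwrite("pics/s6.png",np.hstack([cv2.resize(I[110:200,190:300,::-1],None,fx=3.6,fy=4),cv2.resize(J[170:260,280:380,::-1],None,fx=4,fy=4)]))
E
```

```text
time: 13.55
eef_pos: [0.4231, -0.2314, 0.2568]
tcp_rot: [0.935, -0.241, 0.251, 0.065]
contact_force: [-0.3, 0.6, -0.1]
opening: 0.997
finger_force: 0.0
[-0.77692125 -0.44201496  2.30476867  0.19070868  0.7796049   1.19756089]
```

View pics/s6.png

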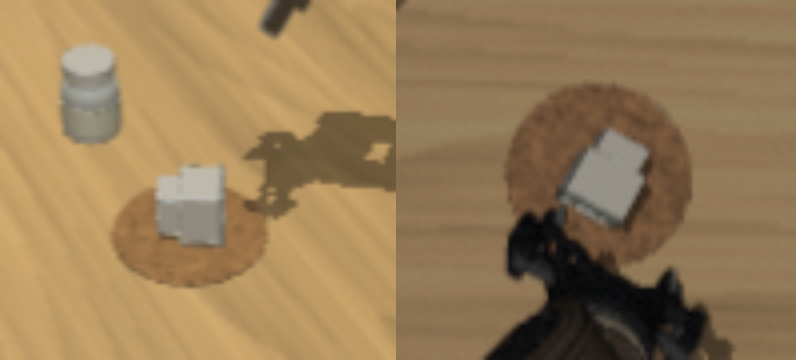

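The pot lies on its side on the mat (right crop 605,180), foot pointing outward. I'll measure its wide face at z = 0.061.

Run:
```python
from h import *
J=cv2.imread("pics/tp6.png");hs=cv2.cvtColor(J,cv2.COLOR_BGR2HSV)
m=((hs[:,:,1]<70)&(hs[:,:,2]>115)).astype(np.uint8);m[:,:315]=0;m[:,350:]=0;m[:195]=0;m[230:]=0
_,l,st,ce=cv2.connectedComponentsWithStats(m);i=1+np.argmax(st[1:,4]);print(st[i],ce[i])
P=plane("top",np.argwhere(l==i)[:,::-1].astype(float),.061)[:,:2]
r=cv2.minAreaRect(P.astype(np.float32));print(r,P.mean(0))
best=None
for th in(-25,-27,-29,-31,-33,-35):
    a=np.radians(th);u=P@[np.cos(a),np.sin(a)];v=P@[-np.sin(a),np.cos(a)]
    hist=[round((lambda q:np.ptp(q) if len(q) else 0)(v[(u>=k)&(u<k+.008)])*1e3) for k in np.arange(u.min(),u.max(),.008)]
    vm=(v.max()+v.min())/2;print(th,u.min().round(3),u.max().round(3),vm.round(3),np.ptp(v).round(4),np.ptp(u).round(4),hist)
s=monitor.get_state()
```

```text
[323 202  20  23 272] [333.30882353 213.07720588]
((0.49347999691963196, -0.273832768201828), (0.054399147629737854, 0.06671614199876785), 63.37662124633789) [ 0.49183548 -0.27337522]
-25 0.529 0.596 -0.039 0.0552 0.0674 [54, 54, 54, 54, 53, 51, 39, 40, 36]
-27 0.531 0.597 -0.02 0.0545 0.0667 [54, 54, 54, 54, 53, 51, 39, 41, 36]
-29 0.532 0.598 -0.001 0.0553 0.0663 [54, 54, 54, 54, 53, 51, 39, 41, 36]
-31 0.531 0.598 0.018 0.056 0.0671 [53, 55, 54, 54, 53, 48, 39, 41, 36]
-33 0.529 0.598 0.037 0.0566 0.0682 [53, 55, 55, 55, 54, 50, 40, 41, 38]
-35 0.527 0.596 0.057 0.0575 0.0693 [53, 55, 55, 55, 54, 50, 40, 40, 38]
```

Yaw is about -28° and the mouth is 0.530 m out; the wide part measures 54 x 48 mm, as it should. J5 is tight near its lower limit, so I'll grip with only 20° of outward tilt.

Run:
```python
from h import *
R=T(-28,20);G=np.array([.490,-.272,.034]);p=(G-.1*R[:,2],R)
print(row(*p)); print(row(G,R,p))
```

```text
[-0.067, 0.0092, 0.3337, 0.0025, -0.0559, -0.0046]
[0.0, -0.0, 0.25, 0.0, 0.0, 0.0]
```

```bash
python3 -m handwheel '[[0,0.009,0,0.0025,-0.056,-0.0045,1],[-0.067,0.009,0.2,0.0025,-0.056,-0.0045,1],[-0.067,0.009,0.33,0.0025,-0.056,-0.0045,1],[-0.067,0.009,0.33,0.0025,-0.056,-0.0045,1],[-0.067,0.009,0.33,0.0025,-0.056,-0.0045,1]]'
python3 - <<'E'
from h import *
R=T(-28,20);G=np.array([.490,-.272,.034])
print(monitor.get_state()['qpos'],row(G,R))
E
```

```text
time: 14.28
eef_pos: [0.4586, -0.2549, 0.1279]
tcp_rot: [0.956, -0.239, 0.168, 0.042]
contact_force: [-0.3, -0.2, 1.3]
opening: 1.0
finger_force: 0.0
[-0.73890481 -0.06288611  2.22878083  0.14191564  0.64279191  1.22170968] [0.0038, 0.0009, 0.2512, -0.0001, 0.0004, -0.0002]
```

```bash
python3 -m handwheel '[[0.002,0,0.06,0,0,0,1],[0.003,0,0.12,0,0,0,1],[0.003,0,0.18,0,0,0,1],[0.003,0,0.23,0,0,0,1],[0.003,0,0.25,0,0,0,1],[0.003,0,0.25,0,0,0,1]]'
python3 - <<'E'
from h import *
R=T(-28,20);G=np.array([.490,-.272,.034])
print(monitor.get_state()['qpos'],row(G,R))
E
```

```text
time: 15.02
eef_pos: [0.4899, -0.2719, 0.0358]
tcp_rot: [0.955, -0.239, 0.17, 0.042]
contact_force: [0.2, -0.1, 1.0]
opening: 1.0
finger_force: 0.0
[-0.72070865  0.19112221  2.17480059  0.18594315  0.43952509  1.18456028] [-0.0012, 0.0002, 0.0045, 0.0002, -0.0007, -0.0002]
```

```bash
python3 -m handwheel '[[0,0,0.002,0,0,0,-1],[0,0,0.002,0,0,0,-1],[0,0,0.002,0,0,0,-1],[0,0,0.002,0,0,0,-1],[0,0,0.002,0,0,0,-1],[0,0,0.002,0,0,0,-1],[0,0,0.002,0,0,0,-1],[0,0,0.002,0,0,0,-1]]' 40
python3 -m handwheel '[[0.017,0,-0.047,0,0,0,-1],[0.034,0,-0.094,0,0,0,-1],[0.06,0,-0.165,0,0,0,-1],[0.1,0,-0.275,0,0,0,-1],[0.12,0,-0.33,0,0,0,-1],[0.12,0,-0.33,0,0,0,-1]]'
python3 - <<'E'
from h import *
s=monitor.get_state()
p=np.array([.495,-.271,.2])
print(row(p,T(-28,-70)),row(p,T(-28,-40)))
cv2.imwrite("pics/s7.png",np.hstack([cv2.resize(eyes.read_camera("scene")[70:220,180:330,::-1],None,fx=3,fy=3)]))
E
```

```text
time: 16.02
eef_pos: [0.4897, -0.2716, 0.0344]
tcp_rot: [0.955, -0.239, 0.169, 0.042]
contact_force: [-3.0, 1.8, 6.1]
opening: 0.654
finger_force: 43.7
time: 16.77
eef_pos: [0.4899, -0.272, 0.1758]
tcp_rot: [0.955, -0.239, 0.17, 0.043]
contact_force: [-0.2, 0.1, -1.0]
opening: 0.658
finger_force: 43.0
[0.0302, -0.0082, -0.0533, 0.0001, -0.5012, -0.0004] [0.0302, -0.0082, -0.0533, 0.0002, -0.3345, -0.0004]
```

```bash
python3 -m handwheel '[[0.03,-0.008,-0.053,0,-0.5,0,-1],[0.03,-0.008,-0.053,0,-0.5,0,-1],[0.03,-0.008,-0.053,0,-0.5,0,-1],[0.03,-0.008,-0.053,0,-0.5,0,-1],[0.03,-0.008,-0.053,0,-0.5,0,-1],[0.03,-0.008,-0.053,0,-0.5,0,-1],[0.03,-0.008,-0.053,0,-0.5,0,-1],[0.03,-0.008,-0.053,0,-0.5,0,-1],[0.03,-0.008,-0.053,0,-0.5,0,-1],[0.03,-0.008,-0.053,0,-0.5,0,-1],[0.03,-0.008,-0.053,0,-0.5,0,-1]]'
python3 - <<'E'
from h import *
s=monitor.get_state();p=np.array([.495,-.271,.055]);print(s['qpos'])
print(row(p,T(-28,-70)))
I=eyes.read_camera("scene");cv2.imwrite("pics/s7.png",cv2.resize(I[70:220,180:330,::-1],None,fx=4,fy=4))
E
```

```text
time: 18.2
eef_pos: [0.494, -0.2702, 0.1967]
tcp_rot: [0.795, -0.198, -0.557, -0.139]
contact_force: [-0.6, 0.3, -1.1]
opening: 0.651
finger_force: 43.0
[-0.62741642  0.7036642   1.38798939 -0.16801241  2.26227807  1.41502418]
[0.334, 0.0008, 0.118, -0.0004, 0.0002, 0.0001]
```

View pics/s7.png

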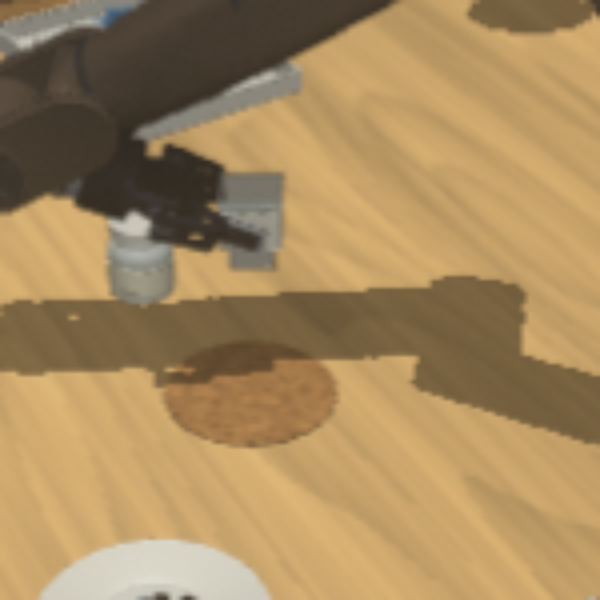

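The pot is upright, mouth up (250,215), above the mat. I'll lower it, in small steps near contact.

```bash
python3 -m handwheel '[[0.06,0,0.021,0,0,0,-1],[0.12,0,0.042,0,0,0,-1],[0.18,0,0.064,0,0,0,-1],[0.24,0,0.085,0,0,0,-1],[0.29,0,0.103,0,0,0,-1],[0.327,0,0.116,0,0,0,-1],[0.327,0,0.116,0,0,0,-1],[0.327,0,0.116,0,0,0,-1]]'; python3 -m handwheel '[[0.006,0,0.002,0,0,0,-1],[0.012,0,0.004,0,0,0,-1],[0.012,0,0.004,0,0,0,-1]]'
```

```text
time: 19.25
eef_pos: [0.4956, -0.2711, 0.0595]
tcp_rot: [0.795, -0.199, -0.556, -0.139]
contact_force: [0.1, 0.0, -1.0]
opening: 0.653
finger_force: 43.0
time: 19.62
eef_pos: [0.4952, -0.2709, 0.0537]
tcp_rot: [0.795, -0.198, -0.557, -0.139]
contact_force: [0.2, -0.1, -1.8]
opening: 0.651
finger_force: 43.0
```

```bash
for i in 1 2; do python3 -m handwheel '[[0.006,0,0.002,0,0,0,-1],[0.006,0,0.002,0,0,0,-1]]' | grep -E "eef|contact"; done
python3 - <<'E'
from h import *
I=eyes.read_camera("scene");cv2.imwrite("pics/s8.png",cv2.resize(I[110:200,190:310,::-1],None,fx=6,fy=6))
E
```

```text
eef_pos: [0.4952, -0.2708, 0.0509]
contact_force: [0.5, -0.6, -2.3]
eef_pos: [0.4953, -0.2709, 0.0483]
contact_force: [0.0, 0.4, -2.2]
```

View pics/s8.png

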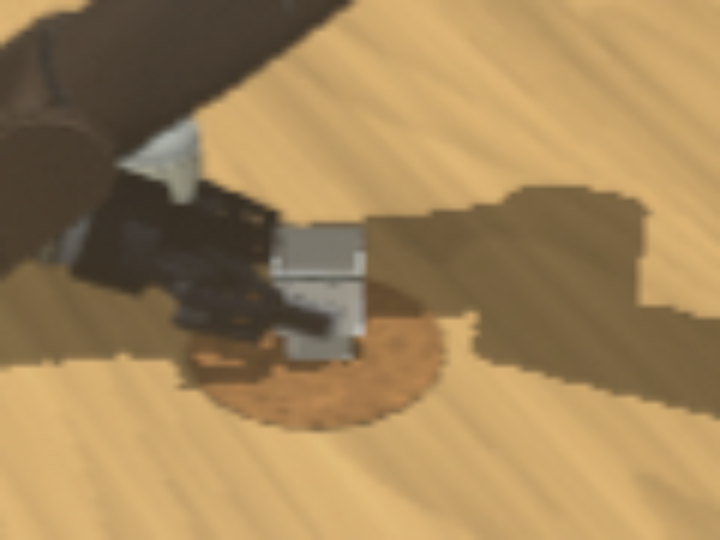

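The pot is upright just above the mat. I'll continue in 1 mm steps until I feel contact.

```bash
python3 -m handwheel '[[0.0025,0,0.001,0,0,0,-1],[0.0025,0,0.001,0,0,0,-1]]' | grep -E "eef|contact";python3 -m handwheel '[[0.0025,0,0.001,0,0,0,-1],[0.0025,0,0.001,0,0,0,-1]]' | grep -E "eef|contact"
```

```text
eef_pos: [0.4953, -0.2709, 0.0475]
contact_force: [-0.4, 0.9, -0.4]
eef_pos: [0.4953, -0.2709, 0.0464]
contact_force: [-0.3, 0.0, -1.8]
```

```bash
python3 -m handwheel '[[0.0025,0,0.001,0,0,0,-1],[0.0025,0,0.001,0,0,0,-1]]' | grep -E "eef|contact";python3 -m handwheel '[[0.0025,0,0.001,0,0,0,-1],[0.0025,0,0.001,0,0,0,-1]]' | grep -E "eef|contact"
```

```text
eef_pos: [0.4954, -0.2709, 0.0456]
contact_force: [0.5, 0.1, -1.0]
eef_pos: [0.4954, -0.271, 0.0456]
contact_force: [-0.2, 1.0, 5.8]
```

Contact at 5.8 N. I'll release and retreat.

```bash
python3 -m handwheel '[[0,0,0,0,0,0,0.5],[0,0,0,0,0,0,0.7],[0,0,0,0,0,0,1],[0,0,0,0,0,0,1],[0,0,0,0,0,0,1],[0,0,0,0,0,0,1]]'; python3 -m handwheel '[[0,0,-0.05,0,0,0,1],[0,0,-0.1,0,0,0,1],[0,0,-0.17,0,0,0,1],[0,0,-0.25,0,0,0,1],[-0.1,0,-0.3,0,0,0,1],[-0.25,0,-0.3,0,0,0,1],[-0.4,0,-0.3,0,0,0,1],[-0.5,0,-0.3,0,0,0,1],[-0.5,0,-0.3,0,0,0,1]]'
python3 - <<'E'
from h import *
I=eyes.read_camera("scene");cv2.imwrite("pics/s9.png",cv2.resize(I[100:300,180:380,::-1],None,fx=3,fy=3))
E
```

```text
time: 21.92
eef_pos: [0.4953, -0.2709, 0.0443]
tcp_rot: [0.795, -0.198, -0.557, -0.139]
contact_force: [-0.2, -0.2, -0.3]
opening: 0.997
finger_force: 0.0
time: 23.05
eef_pos: [0.535, -0.2921, 0.2782]
tcp_rot: [0.797, -0.199, -0.554, -0.138]
contact_force: [0.8, 1.2, 0.2]
opening: 1.0
finger_force: 0.0
```

View pics/s9.png

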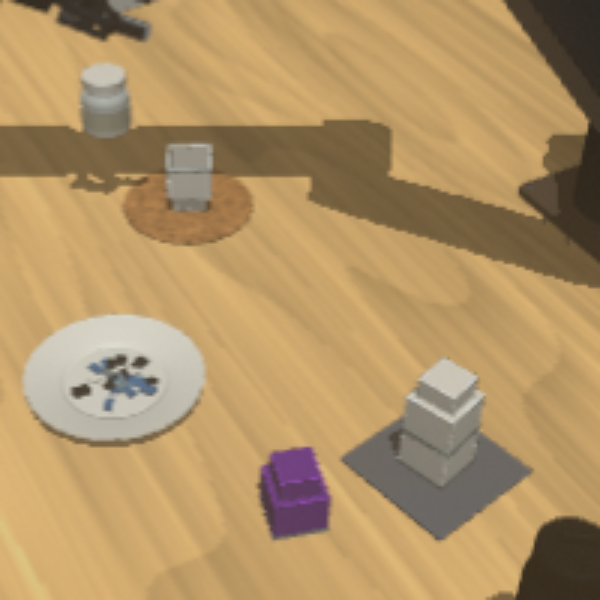

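The pot stands mouth up on the mat (190,178), the other two are still nested on the board (445,420), and the bystanders look undisturbed. Handing in.

```bash
python3 -c "
from plant import ctrl
print(ctrl.sign_off())"
```

```text
the job is handed in; nothing more can be done
None
```

The top pot now stands mouth up and released on the cork mat, after being laid on its side there and regripped; in the last picture the other two pots are still nested and the plate and jar look undisturbed, with the bottle (partly cropped) never approached. I handed the job in at about 23 s, and no verdict came back.

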